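Show the helper which tool goes where

ROBOT

A 6-joint arm with a two-finger parallel gripper is mounted at the origin on the work surface; the furniture and walls round the work are solid. World frame = base frame: x ahead of the robot, y to its left, z up, the work surface at z = 0. Lengths are in m, angles in degrees, forces in N, time in s.
With the tool pointing down it reaches from about 0.25 to 0.725 m from the base axis. Payload 9.7 kg.
Tool frame: the origin (TCP) lies between the finger pads, 19 mm behind the fingertips; this is the grasp point; z points along the fingers, y is the line along which they close (so a half turn about z gives the same grasp; the last joint's range is limited). The gripper opens to 85 mm and grips with 20 to 120 N. Pads are 22 mm wide; open, the fingers measure 114 mm over their backs; the gripper's body (76 mm by 85 mm) begins 54 mm behind the grasp point. The pads swing forward as they close: fully open they stand 13 mm farther back than shut.
Start: joints at [68.984, 4.979, 10.078, 95.1, 0, 90], TCP at [0.197, 0.513, 0.25] pointing down, gripper open.
Joint ranges: [-179.16, 179.16], [-48.56, 103.87], [-65.8, 70.77], [-126.05, 130.52], [-82.76, 87.17], [-180, 180]. Speed limits (degrees/s): [127.2, 127.2, 147.25, 180, 180, 180].

INTERFACE

Orientations are given as [roll, pitch, yaw] about the fixed x, y, z axes, in that order (R = Rz(yaw) Ry(pitch) Rx(roll)).
In Python, from workcell import bot, camera, camera_model, outline_of, pinpoint gives the robot as it stands.
- The arm moves only by the tool move_arm, never from a script. Its arguments are lists of equal length, an entry for each row: "jaw": the closure, from 0 (fully open) to 1 (shut); "delta_pos": the shift along the world's x, y, z in m, a list of three; "yaw": the turn about the world's z in rad. In form: {"jaw": [jaw, ...], "delta_pos": [[dx, dy, dz], ...], "yaw": [yaw, ...]}. A call has 1 to 10 rows; each row shifts and turns the commanded pose from where the row before left it; what a row does not reach is not made up. A row lasts 1/12 s, in which the tool goes at most 41.7 mm and 7.16 degrees, less where a joint would pass 70% of its speed; a pose out of reach is approached as far as the arm can. A call with a gripper value outside its range is refused whole. The fingers move at their own pace and stop on an object; "force" is the grip in N (left out, the last holds). Time passes only in rows, so rows that do not move let the fingers close. It gives the time, the measured TCP pose, the force, the opening and the grip force at its end, in the units of the state.
- bot.get_obs(): the state, without advancing time (a new reading comes with each control period).
- camera(name): name is "scene" or "top"; returns the picture (420x560x3 uint8, red, green, blue); there is no depth.
- camera_model(name): a dict with "fx", "fy", "cx", "cy" (pixels), "k1" (the pictures are not rectified: a ray, as slopes to the right and down, at radius r is drawn at 1 + k1 r^2 times it, then the intrinsics apply), "R" (3x3) and "t" (3): a world point X has camera coordinates R X + t. Camera axes: x right, y down, z forward; pixel columns grow to the right and rows downward; lengths in m; the calibration is good to about 2 mm. A picture is of the moment at which its call begins. camera_model takes no time and is no camera call.
- bot.job_done(): hands the job in; it is judged then, once.
Trained networks look in the newest picture that a camera, given by its name, has taken for a name from the list of things; names that differ only in an ending like _2 or _b are one class to them, and where a whole thing is asked for, a point or a joint stands for the part that bears it (a point fixed in the world has none). Each returns a list of dicts, best first, with "confidence" (0 to 1); they miss things now and then, are a little off and sometimes report something else, mostly with a low value. They report only what shows in the picture. A call takes as long as a camera call. They do not tell look-alikes from the thing itself.
- outline_of(camera, thing): "mask" (420x560 bool, what is visible of it) and "xy" ([column, row] in pixels, amid what is visible of it).
- pinpoint(camera, thing): "xy" ([column, row] in pixels: a listed point, or the origin of a listed thing).
The state is a dict: "time": time; "q": joint angles; "qd": joint speeds; "joint_efforts": joint torques, N m; "ee_pos": TCP position; "tcp_rot": TCP orientation; "wrist_force": force on the tool from outside, world axes, zero at the start; "torque": the same for the moment, N m; "opening": finger opening in m; "grasp_force": force on a finger pad.
Only numpy, scipy, OpenCV 4.12 (cv2) and the standard library are available. Lean on these libraries where they do the work, as an engineer would, in place of code of your own. Each camera call takes 0.05 s, during which the arm holds its last target. There are 200 camera calls.

TASK

One screwdriver has been left out of the small four-slot tray with the blue floor. Show a helper where it goes: with the fingers pointing straight down, point from just above (fingertips two or three centimetres off), without touching, at the middle of the yellow handle of the screwdriver lying by itself on the bench and dwell there for a good two seconds, then in the same way point at the middle of the tray's one empty slot for a good two seconds, and finally raise the hand well clear of the bench. Touch and move nothing, stay high between the two, and do not dip down over any of the occupied slots.

Things in the scene. Friction and masses are not known exactly. Their poses are not given: they have to be found in the camera images.
- yellow_screwdriver: The stray screwdriver: yellow and black handle, steel blade, 29 x 185 x 25 mm, lying loose on the bench to the right of the tray, turned anyhow. Origin under the middle of its length, at bench height; its y axis runs along it from the blade tip (y = -92 mm) to the end of the handle (y = +92 mm); z is up.
- yellow_handle (a point): The middle of the yellow handle, on its axis, 12 mm above the bench and 47 mm along the screwdriver's +y from its origin. The handle is 90 mm long and 28 mm thick; its top is 25 mm above the bench.
- tray: Small plywood tool tray, fixed to the bench, base 300 x 264 x 8 mm, carrying four equal slots side by side (pitch 60 mm) that run along its x axis. Origin under its middle at bench height, z up. It is not the large wooden box of tools at the back right, which plays no part.
- slot_empty: The one empty slot of the tray: blue floor in a pale wooden frame, 276 mm long (along its x axis), 60 mm wide (y axis). Which of the four places it has varies. Origin under its middle, 8 mm above the bench; the blue floor is 14 mm and the top of the frame 32 mm above the bench.
- slot_red: The slot that holds the red screwdriver; same form and origin as slot_empty. The screwdriver's top is about 41 mm above the bench.
- slot_teal: The slot that holds the teal screwdriver; same form and origin as slot_empty. The screwdriver's top is about 40 mm above the bench.
- slot_spanner: The slot that holds the steel spanner; same form and origin as slot_empty. The spanner lies below the top of the frame.
- red_screwdriver: Red screwdriver, 32 x 235 x 27 mm, loose in its slot; origin under its middle, y along it towards the handle.
- teal_screwdriver: Teal screwdriver, 31 x 250 x 26 mm, loose in its slot; origin under its middle, y along it towards the handle.
- spanner: Steel open-ended spanner, 37 x 190 x 8 mm, loose in its slot; origin under its middle, y along it.
- mug: White mug, 82 x 117 x 91 mm, loose, to the left of the tray; origin under its middle.
- masking_tape: Roll of masking tape lying flat, 104 x 102 x 25 mm, loose, far right; origin under its middle.
- tape_measure: Yellow and black tape measure, 38 x 80 x 66 mm, loose, near right; origin under its middle.
Mind the look-alikes: they are no part of the job. There is more than one size of the tape_measure; the one meant has the size given above. What is shaped like the mug but orange is not meant.

How it is judged (in metres and radians):
On the way, in this order (a step that is already met when the one before it is completed fails the run):
1. dwell 1.5 s just above the yellow handle, fingers down: TCP within 30 mm of the handle's middle as seen from above and less than 100 mm above the bench (horizontal distance between the grasp point and yellow_handle below 0.03 m and height (world z) of the grasp point below 0.1 m and angle between the grasp point's own z axis and vertical above 2.6 rad), for 1.5 s.
2. dwell 1.5 s just above the empty slot, fingers down: TCP within 60 mm along and 22 mm across of its middle and less than 115 mm above the bench (x of the grasp point in the frame of slot_empty between -0.06 and 0.06 m and y of the grasp point in the frame of slot_empty between -0.022 and 0.022 m and height (world z) of the grasp point below 0.115 m and angle between the grasp point's own z axis and vertical above 2.6 rad), for 1.5 s.
At the end, for the whole second after the job is handed in: The TCP is more than 150 mm above the bench; the screwdrivers, spanner, mug, masking tape and tape measure lie still within 6 mm of where they started (height (world z) of the grasp point above 0.15 m and distance of each of yellow_screwdriver, red_screwdriver, teal_screwdriver, spanner, mug, masking_tape, tape_measure from where it was at the start of the episode below 0.006 m and linear speed of each of yellow_screwdriver, red_screwdriver, teal_screwdriver, spanner, mug, masking_tape, tape_measure below 0.02 m/s); the robot touches nothing.
It fails at once if the robot touches something (more than 0.3 N) (contact force between any of the arm, the fingers and anything else above 0.3 N).
It fails at once if a screwdriver, the spanner, the mug, the masking tape or the tape measure is moved more than 6 mm (distance of any of yellow_screwdriver, red_screwdriver, teal_screwdriver, spanner, mug, masking_tape, tape_measure from where it was at the start of the episode above 0.006 m).
It fails at once if the tool dips over the middle of an occupied slot (TCP below 95 mm, within 60 mm along and 20 mm across of its middle) ((x of the grasp point in the frame of slot_red between -0.06 and 0.06 m and y of the grasp point in the frame of slot_red between -0.02 and 0.02 m and height (world z) of the grasp point below 0.095 m) or (x of the grasp point in the frame of slot_teal between -0.06 and 0.06 m and y of the grasp point in the frame of slot_teal between -0.02 and 0.02 m and height (world z) of the grasp point below 0.095 m) or (x of the grasp point in the frame of slot_spanner between -0.06 and 0.06 m and y of the grasp point in the frame of slot_spanner between -0.02 and 0.02 m and height (world z) of the grasp point below 0.095 m)).
It also fails if it takes over 48 s, if anything falls off the work surface, if the arm or the gripper's body presses on something with over 40 N, if the wrist force passes 120 N, or if a joint passes its speed limit or range.

## Working session

There is one attempt and no reset: what is moved stays moved. The work goes in short steps, Python scripts to look and compute and a tool call to move; the robot and the scene stay as the last step left them, time stands still between calls to the robot, and variables do not carry over. Pictures are saved under pics/ and viewed, at most 10 in all, crops included, and the job is handed in when it is done.

Besides the shell and the picture viewer there is one more tool, called after "Emit:" as name([rows], argument=value, ...), one row to a line, values as JSON. move_arm: Moves the arm, as the interface text tells. Its arguments: {"type":"object","properties":{"jaw":{"type":"array"},"delta_pos":{"type":"array"},"yaw":{"type":"array"},"force":{"type":"number"}},"required":["jaw","delta_pos","yaw"]}

```bash
mkdir -p pics; cat > h.py <<'E'
import numpy as np, cv2
from workcell import bot, camera, camera_model, outline_of, pinpoint
def ray(cam,uv):
    m=camera_model(cam); K=np.array([[m['fx'],0,m['cx']],[0,m['fy'],m['cy']],[0,0,1.]])
    p=cv2.undistortPoints(np.array([[uv]],float),K,np.array([m['k1'],0,0,0.]))[0,0]
    R=np.array(m['R']);t=np.array(m['t']); return -R.T@t, R.T@np.array([p[0],p[1],1])
def at(cam,uv,z):
    c,d=ray(cam,uv); return (c+d*(z-c[2])/d[2]).round(4)
E
python3 - <<'E'
from h import *
for c in('scene','top'):
    im=camera(c); cv2.imwrite(f'pics/{c}.png',im[:,:,::-1])
    print(c,ray(c,(280,210))[0])
    for n,z in(('yellow_handle',.012),('yellow_screwdriver',0),('slot_empty',.008),('tray',0),('slot_red',.008),('slot_teal',.008),('slot_spanner',.008)):
        for r in pinpoint(c,n)[:3]: print(n,round(r['confidence'],2),np.round(r['xy'],1),at(c,r['xy'],z))
o=bot.get_obs();print(o['time'],o['ee_pos'],o['tcp_rot'])
E
```

```text
scene [-0.20864662 -1.18804741  1.12800093]
yellow_handle 0.74 [323.9 244.7] [ 0.528  -0.3504  0.012 ]
yellow_screwdriver 0.48 [334.2 239.7] [ 0.5835 -0.3425  0.    ]
yellow_screwdriver 0.41 [239.5 154.4] [0.5806 0.3605 0.    ]
slot_empty 0.97 [275.8 200.3] [ 0.5273 -0.0344  0.008 ]
slot_red 0.89 [258.5 178. ] [0.55   0.1379 0.008 ]
slot_red 0.64 [275.6 192.9] [0.5536 0.007  0.008 ]
slot_teal 0.62 [275.3 192.6] [0.5537 0.0094 0.008 ]
slot_spanner 0.91 [263.5 182.8] [0.5494 0.0957 0.008 ]
top [ 0.27665108 -0.11166084  1.28116917]
yellow_handle 0.65 [351.4 187.6] [ 0.5446 -0.3348  0.012 ]
yellow_screwdriver 0.65 [413.3 186.9] [ 0.5493 -0.5429  0.    ]
yellow_screwdriver 0.53 [354.  172.7] [ 0.5979 -0.3471  0.    ]
slot_empty 0.92 [256.1 188.3] [ 0.5439 -0.0214  0.008 ]
slot_red 0.64 [205.3 183.4] [0.5611 0.1478 0.008 ]
slot_teal 0.58 [242.1 185.8] [0.5525 0.0251 0.008 ]
slot_spanner 0.67 [222.  186.1] [0.5517 0.0918 0.008 ]
0.8 [0.19722555 0.51340718 0.24998443] [-1.79999239e+02 -2.05002767e-04  1.58985000e+02]
```

View pics/scene.png

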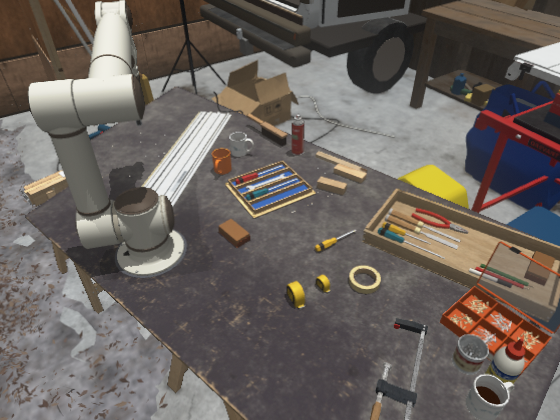

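View pics/top.png

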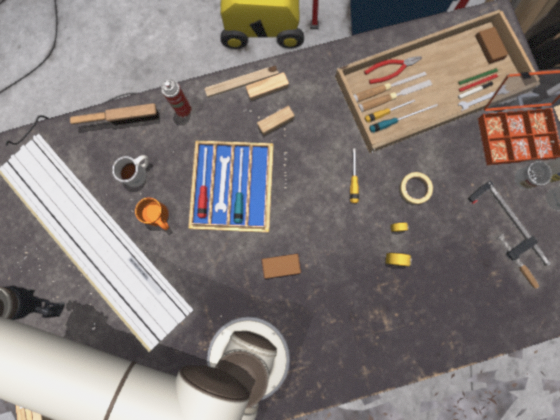

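The pictures show the tray at about (231,186) in top. From left to right its slots hold red (205), spanner (222) and teal (240), with the empty slot at about (257,188).

Candidates for the yellow screwdriver:
- The lone one on the bench, handle at about (354,188) in top and (325,244) in scene.
- The yellow-handled tools in the large box, at about (376,115) and (378,100) in top.
- The yellow tape measures, at (400,227) and (399,260).

I choose the lone one at (354,188) and will check it in a close crop.

```bash
python3 - <<'E'
import cv2,numpy as np
t=cv2.imread('pics/top.png');s=cv2.imread('pics/scene.png')
a=cv2.resize(t[130:240,180:380],None,fx=4,fy=4,interpolation=cv2.INTER_CUBIC)
cv2.imwrite('pics/c1.png',a)
b=cv2.resize(s[150:260,215:365],None,fx=5,fy=5,interpolation=cv2.INTER_CUBIC)
cv2.imwrite('pics/c2.png',b)
E
```

```text
(no output)
```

View pics/c1.png

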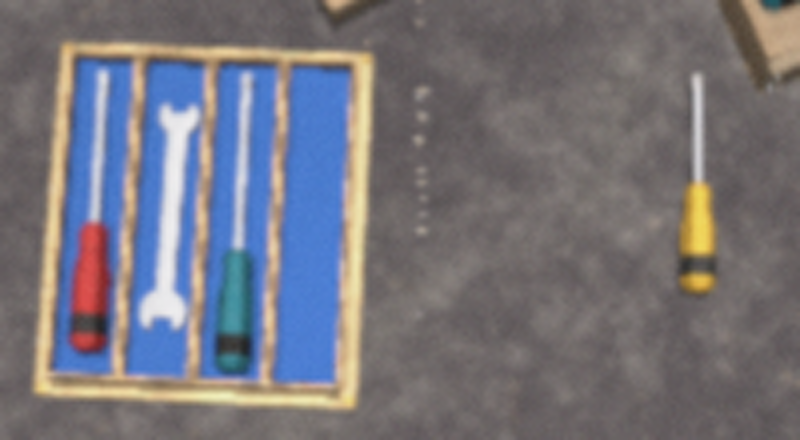

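View pics/c2.png

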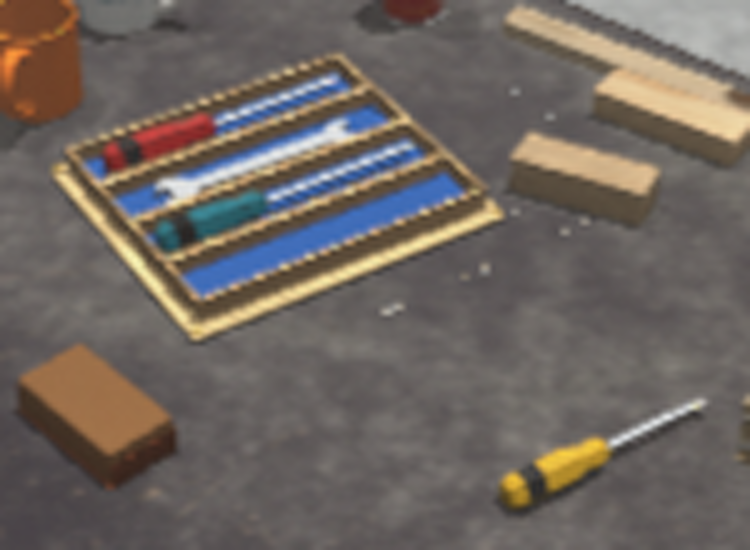

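The crops confirm it: the lone yellow screwdriver lies with its handle from (698,183) to (697,292) in the top crop. The empty blue slot is the rightmost one, its floor centred near (313,225) in the crop. Next I measure both from several features.

```bash
python3 - <<'E'
from h import *
T=lambda x,y:(180+(x+.5)/4-.5,130+(y+.5)/4-.5)
S=lambda x,y:(215+(x+.5)/5-.5,150+(y+.5)/5-.5)
c=[at('top',T(*p),.006) for p in((62,43),(373,52),(355,408),(35,392))]; print('corners',c)
print([np.linalg.norm(c[i]-c[i-1]).round(3) for i in range(4)])
o=sum(c)/4; x=(c[0]+c[1]-c[2]-c[3]);x/=np.linalg.norm(x); y=np.array([-x[1],x[0],0])
print('tray',o,np.degrees(np.arctan2(x[1],x[0])),'empty',o-.09*y)
print('floor',sum(at('top',T(*p),.014) for p in((290,66),(352,68),(336,383),(274,382)))/4)
for p in((503,212),(197,338),(55,170)): print('scene corner',at('scene',S(*p),.004))
print('scene floor',[at('scene',S(*p),.014) for p in((203,297),(467,193))])
print('handle top',[at('top',T(*p),.012) for p in((698,183),(697,292),(697,72))])
print('handle scene',[at('scene',S(*p),.012) for p in((605,448),(512,495),(704,402))])
for cam,n,z in(('top','yellow_handle',.012),('top','slot_empty',.02)):
    for r in outline_of(cam,n)[:2]:
        print(n,r['confidence'],r['xy'],at(cam,r['xy'],z))
E
```

```text
corners [array([0.711 , 0.1875, 0.006 ]), array([ 0.7012, -0.0763,  0.006 ]), array([ 0.4006, -0.0624,  0.006 ]), array([0.4138, 0.1997, 0.006 ])]
[np.float64(0.297), np.float64(0.264), np.float64(0.301), np.float64(0.262)]
tray [0.55665  0.062125 0.006   ] -2.499951052535991 empty [ 0.55272433 -0.02778934  0.006     ]
floor [ 0.553125 -0.0276    0.014   ]
scene corner [ 0.6966 -0.0789  0.004 ]
scene corner [ 0.4013 -0.069   0.004 ]
scene corner [0.4139 0.1896 0.004 ]
scene floor [array([ 0.4255, -0.0394,  0.014 ]), array([ 0.6795, -0.0509,  0.014 ])]
handle top [array([ 0.5858, -0.345 ,  0.012 ]), array([ 0.4946, -0.3414,  0.012 ]), array([ 0.6809, -0.3471,  0.012 ])]
handle scene [array([ 0.581 , -0.3524,  0.012 ]), array([ 0.4954, -0.3519,  0.012 ]), array([ 0.6734, -0.3563,  0.012 ])]
yellow_handle 0.68 [352.6, 191.8] [ 0.5306 -0.3383  0.012 ]
```

Measurements agree with the given sizes: tray 300 x 264 mm, handle 91 mm, screwdriver 186 mm. Handle middle is at about (0.540, -0.345) and the slot middle at about (0.552, -0.030). I'll travel high with the jaw shut.

Emit:
move_arm([
  [0.0114,-0.0286,0],
  [0.0114,-0.0286,0],
  [0.0114,-0.0286,0],
  [0.0114,-0.0286,0],
  [0.0114,-0.0286,0],
  [0.0114,-0.0286,0],
  [0.0114,-0.0286,0],
  [0.0114,-0.0286,0],
  [0.0114,-0.0286,0],
  [0.0114,-0.0286,0],
], jaw=[1,1,1,1,1,1,1,1,1,1], yaw=[-0.055,-0.055,-0.055,-0.055,-0.055,-0.055,-0.055,-0.055,-0.055,-0.055])

```text
time: 1.73
ee_pos: [0.3114, 0.226, 0.2502]
tcp_rot: [180.0, 0.0, 127.3]
wrist_force: [0.5, -0.2, -0.3]
opening: 0.0002
grasp_force: 0.0
```

Emit:
move_arm([
  [0.0114,-0.0286,0],
  [0.0114,-0.0286,0],
  [0.0114,-0.0286,0],
  [0.0114,-0.0286,0],
  [0.0114,-0.0286,0],
  [0.0114,-0.0286,0],
  [0.0114,-0.0286,0],
  [0.0114,-0.0286,0],
  [0.0114,-0.0286,0],
  [0.0114,-0.0286,0],
], jaw=[1,1,1,1,1,1,1,1,1,1], yaw=[-0.055,-0.055,-0.055,-0.055,-0.055,-0.055,-0.055,-0.055,-0.055,-0.055])

```text
time: 2.57
ee_pos: [0.4255, -0.0603, 0.2502]
tcp_rot: [180.0, 0.0, 95.8]
wrist_force: [0.6, 0.1, -0.4]
opening: 0.0
grasp_force: 0.0
```

Emit:
move_arm([
  [0.0114,-0.0286,0],
  [0.0114,-0.0286,0],
  [0.0114,-0.0286,0],
  [0.0114,-0.0286,0],
  [0.0114,-0.0286,0],
  [0.0114,-0.0286,0],
  [0.0114,-0.0286,0],
  [0.0114,-0.0286,0],
  [0.0114,-0.0286,0],
  [0.0114,-0.0286,0],
], jaw=[1,1,1,1,1,1,1,1,1,1], yaw=[-0.055,-0.055,-0.055,-0.055,-0.055,-0.055,-0.055,-0.055,-0.055,-0.055])

```text
time: 3.4
ee_pos: [0.5395, -0.3461, 0.2498]
tcp_rot: [180.0, -0.0, 64.3]
wrist_force: [0.4, 1.2, 0.2]
opening: -0.0001
grasp_force: 0.0
```

Now down 0.18 to z = 0.07 (fingertips about 26 mm above the handle), then dwell.

Emit:
move_arm([
  [0,0,-0.02],
  [0,0,-0.02],
  [0,0,-0.02],
  [0,0,-0.02],
  [0,0,-0.02],
  [0,0,-0.02],
  [0,0,-0.02],
  [0,0,-0.02],
  [0,0,-0.01],
  [0,0,-0.01],
], jaw=[1,1,1,1,1,1,1,1,1,1], yaw=[0,0,0,0,0,0,0,0,0,0])

```text
time: 4.23
ee_pos: [0.539, -0.3444, 0.069]
tcp_rot: [-179.9, -0.0, 64.4]
wrist_force: [-0.4, -0.2, 0.5]
opening: 0.0003
grasp_force: 0.0
```

Emit:
move_arm([
  [0,0,0],
  [0,0,0],
  [0,0,0],
  [0,0,0],
  [0,0,0],
  [0,0,0],
  [0,0,0],
  [0,0,0],
  [0,0,0],
  [0,0,0],
], jaw=[1,1,1,1,1,1,1,1,1,1], yaw=[0,0,0,0,0,0,0,0,0,0])

```text
time: 5.07
ee_pos: [0.5392, -0.3446, 0.07]
tcp_rot: [-180.0, -0.0, 64.4]
wrist_force: [0.6, -0.7, 0.1]
opening: 0.0
grasp_force: 0.0
```

```bash
python3 - <<'E'
from h import *
a=camera('top')[130:240,270:410];b=camera('scene')[180:290,260:400]
cv2.imwrite('pics/d1.png',cv2.resize(np.hstack([a,b])[:,:,::-1],None,fx=2.8,fy=2.8,interpolation=cv2.INTER_CUBIC))
E
```

```text
(no output)
```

View pics/d1.png

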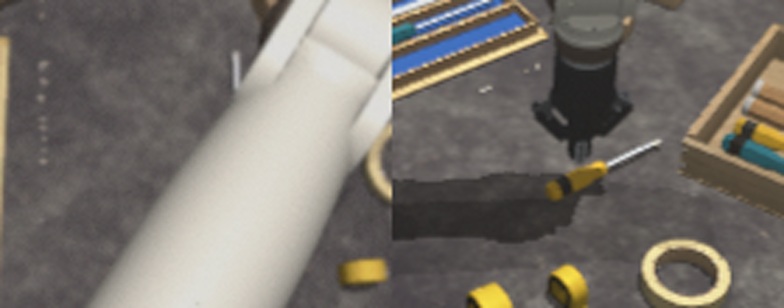

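The scene crop shows the shut fingertips at (580,155), just above the yellow handle at (580,180) with a gap and no contact. I'll hold longer, then raise.

Emit:
move_arm([
  [0,0,0],
  [0,0,0],
  [0,0,0],
  [0,0,0],
  [0,0,0],
  [0,0,0],
  [0,0,0],
  [0,0,0],
  [0,0,0],
  [0,0,0],
], jaw=[1,1,1,1,1,1,1,1,1,1], yaw=[0,0,0,0,0,0,0,0,0,0])

```text
time: 6.0
ee_pos: [0.5392, -0.3446, 0.07]
tcp_rot: [-180.0, -0.0, 64.4]
wrist_force: [0.1, 1.2, -0.1]
opening: 0.0002
grasp_force: 0.0
```

Emit:
move_arm([
  [0,0,0],
  [0,0,0],
  [0,0,0],
  [0,0,0],
  [0,0,0],
  [0,0,0],
  [0,0,0],
  [0,0,0],
  [0,0,0],
  [0,0,0],
], jaw=[1,1,1,1,1,1,1,1,1,1], yaw=[0,0,0,0,0,0,0,0,0,0])

```text
time: 6.83
ee_pos: [0.5392, -0.3446, 0.07]
tcp_rot: [-180.0, 0.0, 64.4]
wrist_force: [0.1, -0.0, 0.6]
opening: 0.0001
grasp_force: 0.0
```

Emit:
move_arm([
  [0,0,0.01],
  [0,0,0.02],
  [0,0,0.02],
  [0,0,0.02],
  [0,0,0.02],
  [0,0,0.02],
  [0,0,0.02],
  [0,0,0.02],
  [0,0,0.02],
  [0,0,0.01],
], jaw=[1,1,1,1,1,1,1,1,1,1], yaw=[0,0,0,0,0,0,0,0,0,0])

```text
time: 7.67
ee_pos: [0.5394, -0.3447, 0.2537]
tcp_rot: [179.8, 0.0, 64.4]
wrist_force: [0.4, -0.4, -0.1]
opening: -0.0005
grasp_force: 0.0
```

Emit:
move_arm([
  [0.001,0.032,0],
  [0.001,0.032,0],
  [0.001,0.032,0],
  [0.001,0.032,0],
  [0.002,0.032,0],
  [0.002,0.032,0],
  [0.002,0.032,0],
  [0.001,0.032,0],
  [0.001,0.032,0],
  [0.001,0.027,0],
], jaw=[1,1,1,1,1,1,1,1,1,1], yaw=[0,0,0,0,0,0,0,0,0,0])

```text
time: 8.5
ee_pos: [0.5519, -0.0276, 0.2511]
tcp_rot: [180.0, -0.0, 64.5]
wrist_force: [0.4, -0.3, -0.4]
opening: -0.0003
grasp_force: 0.0
```

Emit:
move_arm([
  [0,-0.002,0],
  [0,0,-0.02],
  [0,0,-0.02],
  [0,0,-0.02],
  [0,0,-0.02],
  [0,0,-0.02],
  [0,0,-0.02],
  [0,0,-0.02],
  [0,0,-0.02],
  [0,0,-0.01],
], jaw=[1,1,1,1,1,1,1,1,1,1], yaw=[0,0,0,0,0,0,0,0,0,0])

```text
time: 9.33
ee_pos: [0.5514, -0.0319, 0.0782]
tcp_rot: [-179.9, 0.1, 64.4]
wrist_force: [-0.3, 1.2, -0.1]
opening: -0.0002
grasp_force: 0.0
```

Emit:
move_arm([
  [0,0,0],
  [0,0,0],
  [0,0,0],
  [0,0,0],
  [0,0,0],
  [0,0,0],
  [0,0,0],
  [0,0,0],
  [0,0,0],
  [0,0,0],
], jaw=[1,1,1,1,1,1,1,1,1,1], yaw=[0,0,0,0,0,0,0,0,0,0])

```text
time: 10.17
ee_pos: [0.5522, -0.0316, 0.08]
tcp_rot: [-180.0, 0.0, 64.4]
wrist_force: [-0.2, -0.5, 0.6]
opening: -0.0001
grasp_force: 0.0
```

```bash
python3 - <<'E'
from h import *
b=camera('scene')[130:240,215:355]
cv2.imwrite('pics/d2.png',cv2.resize(b[:,:,::-1],None,fx=5,fy=5,interpolation=cv2.INTER_CUBIC))
E
```

```text
(no output)
```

View pics/d2.png

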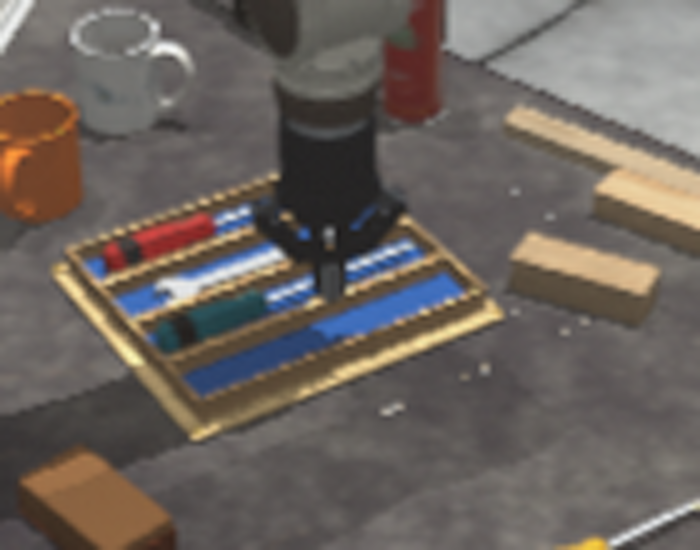

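The scene crop shows the fingertips at (330,298), straight above the middle of the empty slot floor (330,340). Nothing is touched.

Emit:
move_arm([
  [0,0,0],
  [0,0,0],
  [0,0,0],
  [0,0,0],
  [0,0,0],
  [0,0,0],
  [0,0,0],
  [0,0,0],
  [0,0,0],
  [0,0,0],
], jaw=[1,1,1,1,1,1,1,1,1,1], yaw=[0,0,0,0,0,0,0,0,0,0])

```text
time: 11.05
ee_pos: [0.5522, -0.0316, 0.08]
tcp_rot: [180.0, 0.0, 64.4]
wrist_force: [0.7, -0.6, 0.0]
opening: -0.0
grasp_force: 0.0
```

Emit:
move_arm([
  [0,0,0],
  [0,0,0],
  [0,0,0],
  [0,0,0],
  [0,0,0],
  [0,0,0],
  [0,0,0],
  [0,0,0],
  [0,0,0],
  [0,0,0],
], jaw=[1,1,1,1,1,1,1,1,1,1], yaw=[0,0,0,0,0,0,0,0,0,0])

```text
time: 11.88
ee_pos: [0.5522, -0.0316, 0.08]
tcp_rot: [-180.0, 0.0, 64.4]
wrist_force: [0.5, -0.6, -0.1]
opening: -0.0003
grasp_force: 0.0
```

Emit:
move_arm([
  [0,0,0.01],
  [0,0,0.02],
  [0,0,0.02],
  [0,0,0.02],
  [0,0,0.02],
  [0,0,0.02],
  [0,0,0.02],
  [0,0,0.02],
  [0,0,0.02],
  [0,0,0.01],
], jaw=[1,1,1,1,1,1,1,1,1,1], yaw=[0,0,0,0,0,0,0,0,0,0])

```text
time: 12.72
ee_pos: [0.5525, -0.0316, 0.2633]
tcp_rot: [179.8, -0.1, 64.4]
wrist_force: [0.6, -0.1, 1.0]
opening: 0.0001
grasp_force: 0.0
```

Emit:
move_arm([
  [0,0,0],
  [0,0,0],
  [0,0,0],
  [0,0,0],
  [0,0,0],
], jaw=[1,1,1,1,1], yaw=[0,0,0,0,0])

```text
time: 13.13
ee_pos: [0.5519, -0.0316, 0.2588]
tcp_rot: [-179.9, 0.0, 64.4]
wrist_force: [-0.0, -0.8, -0.2]
opening: -0.0004
grasp_force: 0.0
```

```bash
python3 -c "
from workcell import bot
print(bot.get_obs()['ee_pos']);print(bot.job_done())"
```

```text
[ 0.5518741  -0.03158507  0.25884343]
the job is handed in; nothing more can be done
None
```

I pointed at the yellow handle and then at the empty slot for about 2.5 s each, raised the hand to 0.26 m with no sign of contact, and handed the job in at about 13 s; no verdict was returned.

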